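# Post a weld sample through the green chute flap

## Robot

A 6-joint arm with a two-finger parallel gripper is mounted at the origin on the work surface. World frame = base frame: x ahead of the robot, y to its left, z up, the work surface at z = 0. Lengths are in m, angles in rad, forces in N, time in s.
With the tool pointing down it reaches from about 0.375 to 0.9 m from the base axis. Payload 3.1 kg.
Tool frame: the origin (TCP) lies on the centre line of the jaws, within the pads' length; the fingertips stand 17 mm ahead of it and the grasp point (between the pads) lies 2 mm behind it; y points along the fingers, z is the direction in which the jaws open and shut, and the axes are right-handed (so a half turn about y gives the same grasp; the last joint's range is limited). The gripper opens to 85 mm and grips with 20 to 120 N. Pads are 22 mm wide; open, the fingers measure 114 mm over their backs; the gripper's body (76 mm by 85 mm) begins 54 mm behind the grasp point. The pads swing forward as they close: fully open they stand 13 mm farther back than shut.
Start: joints at [-0.178, 0.527, 1.433, -0, 1.181, -0.178], TCP at [0.625, 0, 0.248] pointing down, gripper open.
Joint ranges: [-3.08, 3.08], [-0.75, 2.2], [0.22, 2.44], [-1.43, 4.57], [0, 2.65], [-2.85, 2.85]. Speed limits (rad/s): [2.79, 2.79, 3.14, 3.14, 3.14, 3.14].

## Interface

Orientations are given as a unit quaternion [x, y, z, w].
In Python, from station import manip gives the robot as it stands.
- The arm moves only by the shell command python3 -m handwheel 'ROWS' [FORCE]. ROWS is JSON, one flat list of numbers, 7 for each row, row after row: the shift along the tool's x, y, z in cm, then the turn, a rotation vector about the tool's x, y, z in rad, then the finger opening in cm, from 0 to 8.54. A call has 1 to 10 rows; each row is the pose to reach, as a shift and turn from the pose commanded when the call began, along the tool's axes at that moment; what a row does not reach only later rows make up. A row lasts 1/12 s, in which the tool goes at most 41.7 mm and 7.16 degrees, less where a joint would pass 70% of its speed; a pose out of reach is approached as far as the arm can. A call with a gripper value outside its range is refused whole. The fingers move at their own pace and stop on an object; FORCE is the grip in N (left out, the last holds). Time passes only in rows, so rows that repeat a pose let the fingers close. It gives the time, the measured TCP pose, the force and the opening at its end, in the units of the state.
- manip.sense(): the state, without advancing time (a new reading comes with each control period).
- manip.snapshot(name): name is "scene" or "side" or "wrist"; returns a dict with "frame" (384x512x3 uint8, red, green, blue), "depth" (384x512 float32, m along the optical axis (not along the pixel's ray), 0 where there is no reading), "camera_matrix" (3x3 intrinsics, pixels), "rvec" (rotation vector, rad) and "tvec" (3), from world to camera coordinates, as OpenCV has them. Camera axes: x right, y down, z forward; pixel columns grow to the right and rows downward; lengths in m; the calibration is good to about 2 mm. A picture is of the moment at which its call begins.
- manip.sign_off(): hands the job in, once; it reports no verdict.
The state is a dict: "t": time; "q": joint angles; "qd": joint speeds; "tau": joint torques, N m; "tcp_pos": TCP position; "tool_rot": TCP orientation; "force": force on the tool from outside, world axes, zero at the start; "ft_torque": the same for the moment, N m; "finger_gap": opening from 0.0 (shut) to 1.0 (fully open).
Only numpy, scipy, OpenCV 4.12 (cv2) and the standard library are available. Lean on these libraries where they do the work, as an engineer would, in place of code of your own. Each camera call takes 0.05 s, during which the arm holds its last target.

## Task

Two drop chutes stand on the welding table, each with a steel sample waiting on its deck. With your fingertips, push the sample of the green chute along the deck and through the hanging green flap until it slides down into the catch tray behind, then draw back so that the flap hangs shut. Do not pick the sample up, and leave the red chute, its sample and the other things on the table alone.

Things in the scene. Friction and masses are not known exactly. Their poses are not given: they have to be found in the camera images.
- green_chute: fixed steel drop chute with green flap. Origin on the table under the middle of the doorway; x runs the way a sample is pushed, z up. Deck: top 100 mm above the table, x -200 to +16 mm, 160 wide, rear end open. Guide rails on it, 18 mm high, 140 mm apart inside at x -162, narrowing to 68 at x -42, then straight to the doorway. green header strip over the doorway: x -7 to +11, top 172 mm up
- green_flap (a joint): swing of the green flap, rad: 0 hanging shut, growing to 1.45 as its lower edge swings inwards (towards the tray). Hinged 163 mm above the table; light (70 g), falls shut by its own weight; it opens inwards only
- green_flap_edge (a point): middle of the lower edge of the green flap, a painted steel plate 62 wide x 56 high x 4 mm; 105 mm above the table when shut
- green_deck_end (a point): middle of the far end of the green chute's deck, 16 mm beyond the doorway, 100 mm up. From here a steel ramp falls at 44 degrees; a sample whose middle passes this edge tips and slides down by itself, and the flap drops behind it. At the foot, 100 to 229 mm beyond the doorway, is the open catch tray: floor 12 mm above the table, 92 mm wide inside, walls 55 mm high
- sample: the green chute's sample: a capped piece of blue-primed square steel tube with copper-coloured weld beads, 60 long (its x) x 44 wide (its y) x 36 mm high (its z), about 0.3 kg, standing flat on the deck, skewed up to 0.3 rad from the chute; origin at the centre of its underside
- red_chute: the other chute, alike but with red flap and strips; leave alone. The two chutes may stand either way round. Same frame and sizes as the green one
- red_flap (a joint): swing of the red flap, rad, as the green one; stays shut
- other_sample: the same kind of sample on the red chute's deck; leave alone. Origin at the centre of its underside
- clamp: yellow bar clamp with a brown wooden grip lying at the left, about 240 x 110 x 28 mm; origin under the bar's middle
- hammer: hammer lying at the right; origin on the table under its handle
- brush: hand brush lying at the right; origin on the table under it
- magnet: orange three-step welding magnet lying at the left, about 50 x 80 x 18 mm; origin on its underside
- spray_can: grey can, 60 mm across, 160 mm high, near the robot at its left; origin at the centre of its underside
- stub_cup: steel cup, 76 mm across, 90 mm high, near the robot at its right; origin at the centre of its underside
Mind the look-alikes: they are no part of the job. Leave any purple look-alike of the sample alone.

How it is judged:
By the outcome, as a careful person would: the job done as asked, in the order asked, and still so for the second after the job is handed in, with the robot touching nothing.
It also fails if it takes over 40 s, if anything falls off the work surface, if the arm or the gripper's body presses on something with over 40 N, if the wrist force passes 120 N, or if a joint passes its speed limit or range.

## Working session

There is one attempt and no reset: what is moved stays moved. The work goes in short steps, Python scripts to look and compute and a shell command to move; the robot and the scene stay as the last step left them, time stands still between calls to the robot, and variables do not carry over. Pictures are saved under pics/ and viewed, and the job is handed in when it is done.

```bash
mkdir -p pics; cat > h.py <<'E'
import numpy as np,cv2
from station import manip
def snap(n,f=None):
    s=manip.snapshot(n)
    if f: cv2.imwrite('pics/'+f,cv2.cvtColor(s['frame'],cv2.COLOR_RGB2BGR))
    return s
def cloud(s):
    K=np.array(s['camera_matrix']);R=cv2.Rodrigues(np.array(s['rvec'],float))[0];t=np.array(s['tvec'],float).ravel()
    d=s['depth'];v,u=np.indices(d.shape)
    P=np.stack([(u-K[0,2])/K[0,0]*d,(v-K[1,2])/K[1,1]*d,d],-1)
    W=(P-t)@R
    W[d==0]=np.nan
    return W
E
python3 - <<'E'
from h import *
for n in ['scene','side','wrist']:
    s=snap(n,n+'0.png'); np.savez(n+'0.npz',W=cloud(s),f=s['frame'])
print(manip.sense())
E
```

```text
{'t': 0.15, 'q': array([-1.78493050e-01,  5.28268085e-01,  1.43361910e+00, -1.11601156e-05,
        1.18140952e+00, -1.78523265e-01]), 'qd': array([-0.00033008, -0.00366478, -0.00371399, -0.00073576,  0.00180029,
       -0.00030439]), 'tau': array([ 1.17890530e-03, -4.42742836e+01, -1.78276026e+01, -2.15643640e-04,
        5.61750654e-03, -9.84718270e-06]), 'tcp_pos': array([6.24471293e-01, 1.26258412e-04, 2.47545365e-01]), 'tool_rot': array([-0.50035503,  0.50048401, -0.4994984 ,  0.49966184]), 'force': array([-0.54544012,  0.15225832,  0.34060264]), 'ft_torque': array([-0.03359684,  0.01471316, -0.00083542]), 'finger_gap': 1.001573460622123}
```

View pics/scene0.png

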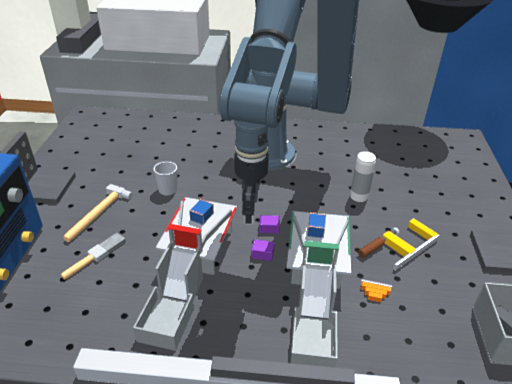

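View pics/side0.png

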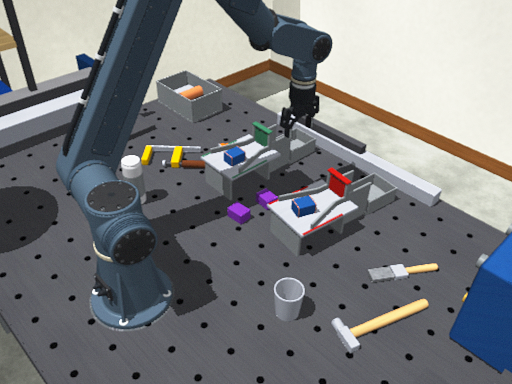

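View pics/wrist0.png

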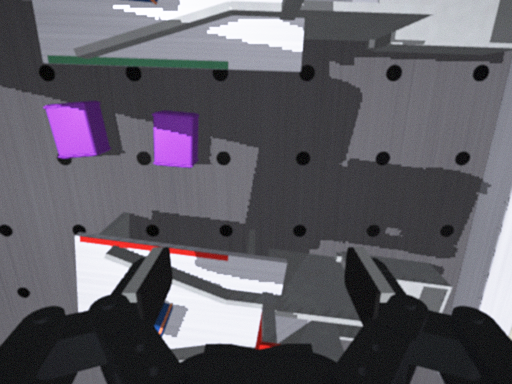

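Candidates in the scene image: blue sample on the green chute (316,226), blue one on the red chute (201,213), and purple look-alikes (269,224) and (262,249). I choose (316,226), on the deck with the green header at (321,252). Next I'll measure it and check a crop.

```bash
python3 - <<'E'
from h import *
d=np.load('scene0.npz');W=d['W'];f=d['f'];
hsv=cv2.cvtColor(f,cv2.COLOR_RGB2HSV)
c=cv2.resize(f[190:370,260:380],None,fx=4,fy=4,interpolation=cv2.INTER_CUBIC)[:600]
cv2.imwrite('pics/crop0.png',c[...,::-1])
for n in ['scene','side']:
  d=np.load(n+'0.npz');W=d['W'];f=d['f'];hsv=cv2.cvtColor(f,cv2.COLOR_RGB2HSV)
  on=(W[...,1]>0.02)&(W[...,0]>.3)
  blue=on&(hsv[...,0]>95)&(hsv[...,0]<125)&(hsv[...,1]>120)&(hsv[...,2]>40)&(W[...,2]>.1)&(W[...,2]<.15)
  P=W[blue];top=P[P[:,2]>.131]
  print(n,len(P),len(top),'topmean',top.mean(0),'minarea',cv2.minAreaRect((top[:,:2]*1000).astype(np.float32)), 'all',cv2.minAreaRect((P[:,:2]*1000).astype(np.float32)))
  g=on&(hsv[...,0]>50)&(hsv[...,0]<90)&(hsv[...,1]>90)&(W[...,1]<.4)
  G=W[g]; H=G[(G[:,2]>.16)&(G[:,2]<.18)]
  print(' header top',len(H),H.mean(0),cv2.minAreaRect((H[:,:2]*1000).astype(np.float32)),H[:,2].max())
  low=G[G[:,2]<.11]; print(' low green',len(low), low.min(0) if len(low) else 0, low.max(0) if len(low) else 0)
  # deck
  D=W[on&(abs(W[...,2]-.1)<.004)&(W[...,1]<.4)]
  print(' deck',len(D),D.min(0),D.max(0),cv2.minAreaRect((D[:,:2]*1000).astype(np.float32)))
E
```

```text
scene 295 184 topmean [0.5189968  0.16979492 0.13535347] minarea ((522.3753051757812, 169.41603088378906), (40.319766998291016, 59.8872184753418), 88.5303955078125) all ((522.411376953125, 169.44949340820312), (40.54536437988281, 59.83675003051758), 87.81426239013672)
 header top 202 [0.65052329 0.17687471 0.17107478] ((650.1458129882812, 177.10421752929688), (80.3486328125, 22.525833129882812), 88.6264877319336) 0.17537444326583448
 low green 110 [ 0.37330489  0.09913973 -0.00260614] [0.64840824 0.26162869 0.1099657 ]
 deck 2096 [0.44325708 0.09744344 0.09601251] [0.75475921 0.26248026 0.10389484] ((600.0050048828125, 178.95709228515625), (160.2215118408203, 308.67559814453125), 88.16179656982422)
side 251 111 topmean [0.51730239 0.16574858 0.13448886] minarea ((514.13720703125, 165.10910034179688), (55.73183059692383, 43.869117736816406), 1.1260302066802979) all ((514.68505859375, 165.7367401123047), (46.91490173339844, 59.604244232177734), 84.58931732177734)
 header top 89 [0.64622776 0.17162005 0.17016072] ((646.9048461914062, 175.9005584716797), (83.41536712646484, 23.67371368408203), 86.39080047607422) 0.1748175497166902
 low green 61 [ 0.45446128  0.09464192 -0.00306642] [0.86150426 0.39638058 0.10999867]
 deck 1193 [0.44039201 0.07039027 0.0960498 ] [2.4497315 0.3958202 0.1039774] ((1445.7486572265625, 244.4781494140625), (325.3526916503906, 2008.9053955078125), 89.32550811767578)
```

View pics/crop0.png

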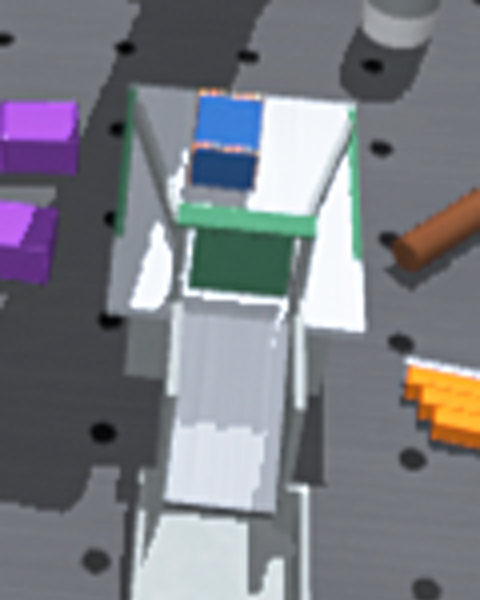

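The crop shows the blue sample with copper beads on the green chute's deck (about (225,140) in the crop), behind the green flap at (240,262). Next: the chute yaw, the sample in the chute frame, and the tool axes.

```bash
python3 - <<'E'
from h import *
from scipy.spatial.transform import Rotation as Ro
s=manip.sense(); print(Ro.from_quat(s['tool_rot']).as_matrix().round(3))
for n in ['scene','side']:
  d=np.load(n+'0.npz');W=d['W'];f=d['f'];hsv=cv2.cvtColor(f,cv2.COLOR_RGB2HSV)
  on=(W[...,1]>0.05)&(W[...,0]>.3)&(W[...,1]<.3)&(W[...,0]<.9)
  D=W[on&(abs(W[...,2]-.1)<.003)]
  # deck edges: per x-bin, min and max y
  r=[]
  for x in np.arange(.45,.65,.02):
    q=D[abs(D[:,0]-x)<.01]
    if len(q)>5:r.append((x,q[:,1].min(),q[:,1].max()))
  r=np.array(r);print(n,'edges\n',r.round(3)); print('slopes',np.polyfit(r[:,0],r[:,1],1),np.polyfit(r[:,0],r[:,2],1))
  print('rear x',D[:,0].min())
  g=on&(hsv[...,0]>50)&(hsv[...,0]<90)&(hsv[...,1]>90)
  H=W[g&(W[...,2]>.166)&(W[...,2]<.178)]
  print('header fit x=a*y+b',np.polyfit(H[:,1],H[:,0],1),H.mean(0), H[:,1].min(),H[:,1].max())
  B=W[on&(hsv[...,0]>95)&(hsv[...,0]<125)&(hsv[...,1]>90)&(W[...,2]>.105)&(W[...,2]<.14)&(W[...,0]<.6)]
  T=B[B[:,2]>.131]
  for x in np.arange(.485,.56,.01):
    q=T[abs(T[:,0]-x)<.005]
    if len(q)>3:print('  x %.3f'%x,q[:,1].min().round(4),q[:,1].max().round(4))
  for y in np.arange(.145,.2,.008):
    q=T[abs(T[:,1]-y)<.004]
    if len(q)>3:print('  y %.3f'%y,q[:,0].min().round(4),q[:,0].max().round(4))
E
```

```text
[[ 0.    -0.002  1.   ]
 [-1.     0.     0.   ]
 [-0.    -1.    -0.002]]
scene edges
 [[0.45  0.104 0.262]
 [0.47  0.104 0.261]
 [0.49  0.102 0.261]
 [0.51  0.103 0.262]
 [0.53  0.101 0.261]
 [0.55  0.101 0.259]
 [0.57  0.1   0.258]
 [0.59  0.1   0.259]
 [0.61  0.099 0.258]
 [0.63  0.099 0.258]]
slopes [-0.02822023  0.1164813 ] [-0.02411899  0.2730044 ]
rear x 0.4432570845364794
header fit x=a*y+b [0.03135254 0.6449286 ] [0.65047376 0.17686469 0.17118506] 0.1371454638417608 0.21751406750971294
  x 0.495 0.1517 0.1899
  x 0.505 0.1518 0.1925
  x 0.515 0.1494 0.1898
  x 0.525 0.1491 0.1892
  x 0.535 0.1496 0.1895
  x 0.545 0.1494 0.1841
  x 0.555 0.1677 0.1841
  y 0.153 0.496 0.5491
  y 0.161 0.4922 0.5474
  y 0.169 0.4911 0.5523
  y 0.177 0.4971 0.5503
  y 0.185 0.4937 0.5514
  y 0.193 0.4945 0.5358
side edges
 [[0.45  0.1   0.258]
 [0.47  0.1   0.263]
 [0.49  0.099 0.263]
 [0.51  0.096 0.249]
 [0.53  0.096 0.242]
 [0.55  0.097 0.235]
 [0.57  0.095 0.256]
 [0.59  0.096 0.259]
 [0.61  0.096 0.255]
 [0.63  0.091 0.257]]
slopes [-0.0366224   0.11632566] [-0.02321071  0.26613474]
rear x 0.44039201209541007
header fit x=a*y+b [0.0341087  0.64050334] [0.64639708 0.17279282 0.17044883] 0.13380082625832782 0.2175156687545034
  x 0.495 0.1514 0.1819
  x 0.505 0.1467 0.1869
  x 0.515 0.1431 0.1849
  x 0.525 0.1457 0.1867
  x 0.535 0.1438 0.1918
  x 0.545 0.1658 0.1845
  y 0.145 0.5026 0.5371
  y 0.153 0.4949 0.5398
  y 0.161 0.4864 0.5387
  y 0.169 0.4951 0.542
  y 0.177 0.4923 0.5443
  y 0.185 0.4874 0.5414
```

```bash
python3 -m handwheel '[-16,0,-16.5,0,-1.543,0,1,-16,0,-16.5,0,-1.543,0,1,-16,0,-16.5,0,-1.543,0,1,-16,0,-16.5,0,-1.543,0,1,-16,0,-16.5,0,-1.543,0,1,-16,0,-16.5,0,-1.543,0,1,-16,0,-16.5,0,-1.543,0,1,-16,0,-16.5,0,-1.543,0,1,-16,0,-16.5,0,-1.543,0,1,-16,0,-16.5,0,-1.543,0,1]' 30
python3 - <<'E'
from h import *
from scipy.spatial.transform import Rotation as Ro
s=manip.sense(); R=Ro.from_quat(s['tool_rot']).as_matrix();print(R.round(3),s['q'])
Rt=Ro.from_euler('z',-0.028).as_matrix()@Ro.from_euler('y',-20,degrees=True).as_matrix()@np.array([[1,0,0],[0,0,1],[0,-1,0]]).T.T
Rt=Ro.from_euler('z',-0.028).as_matrix()@Ro.from_euler('y',-20,degrees=True).as_matrix()@np.array([[1,0,0],[0,0,1],[0,-1,0.]])
print(Rt, 'rotvec',Ro.from_matrix(R.T@Rt).as_rotvec(), 'shift cm',R.T@(np.array([.458,.170,.2])-s['tcp_pos'])*100)
d=np.load('scene0.npz');W=d['W']; print('can',W[160,366],W[178,362])
E
```

```text
t: 0.98
tcp_pos: [0.4596, 0.1603, 0.2483]
tool_rot: [0.698, -0.111, 0.11, -0.698]
force: [-0.0, -0.3, 0.4]
finger_gap: 0.118
[[ 0.951 -0.     0.309]
 [-0.309 -0.     0.951]
 [-0.    -1.    -0.   ]] [ 1.05640477e-01  3.42666608e-01  1.77104890e+00 -3.35644460e-05
  1.02818788e+00 -1.15128007e+00]
[[ 0.93932429  0.34188608  0.02799634]
 [-0.02630796 -0.00957531  0.99960803]
 [ 0.34202014 -0.93969262  0.        ]] rotvec [ 0.05000248 -0.28292478 -0.346968  ] shift cm [-0.44541103  4.82549286  0.87093038]
can [0.24494306 0.32095289 0.15799736] [0.25124477 0.31825109 0.0935344 ]
```

```bash
python3 -m handwheel '[-0.45,4.5,0.9,0.05,-0.283,-0.347,1,-0.45,4.5,0.9,0.05,-0.283,-0.347,1,-0.45,4.5,0.9,0.05,-0.283,-0.347,1,-0.45,4.5,0.9,0.05,-0.283,-0.347,1,-0.45,4.5,0.9,0.05,-0.283,-0.347,1,-0.45,4.5,0.9,0.05,-0.283,-0.347,1,-0.45,4.5,0.9,0.05,-0.283,-0.347,1]'
python3 - <<'E'
from h import *
from scipy.spatial.transform import Rotation as Ro
for n in ['wrist','side','scene']:
    s=snap(n,n+'1.png'); np.savez(n+'1.npz',W=cloud(s),f=s['frame'])
s=manip.sense(); R=Ro.from_quat(s['tool_rot']).as_matrix();print(R.round(3),s['q'],s['tcp_pos'])
E
```

```text
t: 1.57
tcp_pos: [0.46, 0.1701, 0.2039]
tool_rot: [0.698, 0.11, 0.136, -0.694]
force: [0.2, 0.2, -0.7]
finger_gap: 0.12
[[ 0.938  0.344  0.036]
 [-0.034 -0.012  0.999]
 [ 0.344 -0.939  0.001]] [ 0.16536535  0.34359269  2.03111931 -0.1652851   0.42741837 -1.23041447] [0.46028278 0.17001129 0.20396157]
```

View pics/wrist1.png

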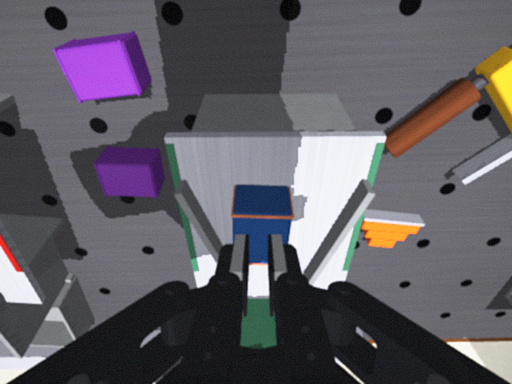

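View pics/side1.png

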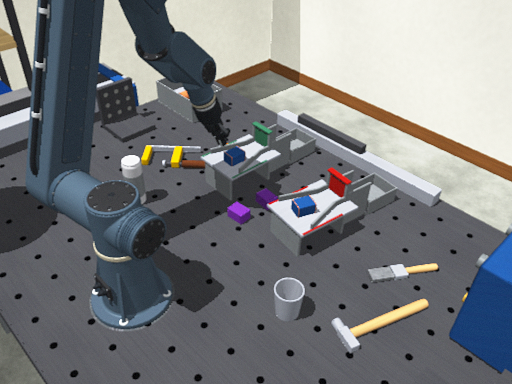

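```bash
python3 - <<'E'
from h import *
d=np.load('wrist1.npz');W=d['W'];f=d['f'];hsv=cv2.cvtColor(f,cv2.COLOR_RGB2HSV)
B=(hsv[...,0]>95)&(hsv[...,0]<125)&(hsv[...,1]>90)&(W[...,2]>.103)&(W[...,2]<.145)&(W[...,0]<.6)
P=W[B];T=P[P[:,2]>.132]
print(len(P),len(T),P.min(0),P.max(0))
print(cv2.minAreaRect((T[:,:2]*1000).astype(np.float32)),T[:,2].mean())
F=P[(P[:,2]<.128)]; print('rear face x=a y+b',np.polyfit(F[:,1],F[:,0],1),F.mean(0),F[:,1].min(),F[:,1].max())
D=W[(abs(W[...,2]-.1)<.003)&(W[...,1]>.05)&(W[...,1]<.3)&(W[...,0]<.65)]
for x in np.arange(.45,.54,.01):
    q=D[abs(D[:,0]-x)<.005]
    if len(q)>5:print(x.round(3),q[:,1].min().round(4),q[:,1].max().round(4))
print('rear',D[:,0].min())
# fingers
Z=W[(W[...,2]>.17)&(W[...,2]<.23)&(abs(W[...,1]-.17)<.04)]
print('fing',Z.min(0),Z.max(0)); q=Z[Z[:,2]<.195];print(len(q),q.min(0),q.max(0))
E
```

```text
3035 1736 [0.48433634 0.14751282 0.10304878] [0.54246999 0.19173546 0.13747577]
((513.6463623046875, 168.89846801757812), (42.13965606689453, 56.88505172729492), 85.35472869873047) 0.13572732362754997
rear face x=a y+b [0.07752891 0.47362007] [0.48687387 0.17095298 0.11618271] 0.1503046425099894 0.19173545548698875
0.45 0.1008 0.2612
0.46 0.101 0.2613
0.47 0.1004 0.2605
0.48 0.1002 0.2605
0.49 0.0999 0.2601
0.5 0.1139 0.247
0.51 0.0991 0.2432
0.52 0.0989 0.2593
0.53 0.0984 0.259
0.54 0.0983 0.2583
rear 0.4422901510065387
fing [0.43345026 0.13310051 0.18541049] [0.47340225 0.20710103 0.22999418]
325 [0.45001993 0.1512062  0.18541049] [0.4724506  0.18638812 0.19495006]
```

```bash
python3 -m handwheel '[-0.9,2.4,0,0,0,0,1,-1.8,4.8,0,0,0,0,1,-2.6,7.1,0,0,0,0,1,-2.6,7.1,0,0,0,0,1,-2.6,7.1,0,0,0,0,1]'
python3 - <<'E'
from h import *
from scipy.spatial.transform import Rotation as Ro
for n in ['wrist','side']:
    s=snap(n,n+'2.png'); np.savez(n+'2.npz',W=cloud(s),f=s['frame'])
s=manip.sense(); R=Ro.from_quat(s['tool_rot']).as_matrix();print(R.round(3),s['q'],s['tcp_pos'],s['force'])
f=cv2.imread('pics/side2.png')[100:220,180:340];cv2.imwrite('pics/side2c.png',cv2.resize(f,None,fx=4,fy=4))
E
```

```text
t: 2.13
tcp_pos: [0.4586, 0.1697, 0.1268]
tool_rot: [0.699, 0.11, 0.134, -0.694]
force: [-0.1, 0.4, 0.0]
finger_gap: 0.117
[[ 0.938  0.344  0.035]
 [-0.033 -0.012  0.999]
 [ 0.344 -0.939  0.   ]] [ 0.16582768  0.51127132  2.10096723 -0.35786103  0.19648578 -1.02993003] [0.45962598 0.17007669 0.12870117] [-0.20288764  0.20591546 -0.00312027]
```

View pics/wrist2.png

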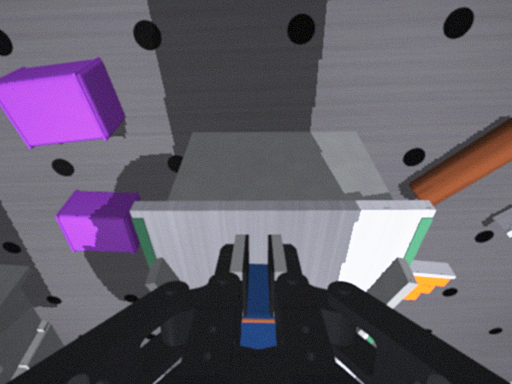

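View pics/side2c.png

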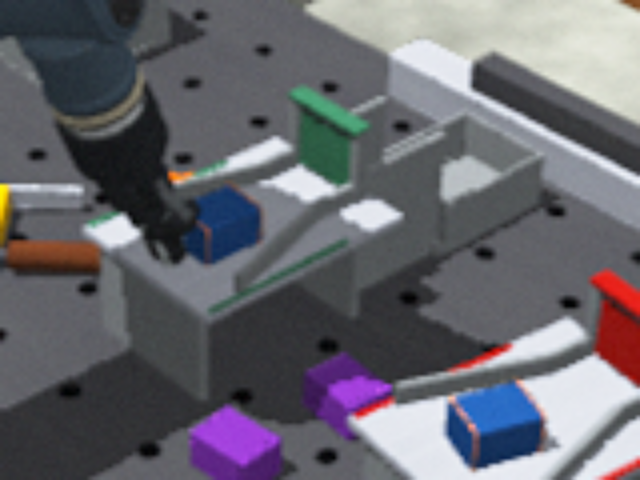

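The wrist view shows the fingertips (245–285, 240–300) just behind the sample's rear face (258,290). The side crop shows the tips inside the deck, between the rails. Pushing now.

```bash
python3 -m handwheel '[0.75,0.28,0.09,0,0,0,1,1.5,0.55,0.18,0,0,0,1,2.25,0.83,0.26,0,0,0,1,3,1.1,0.35,0,0,0,1,3.75,1.38,0.44,0,0,0,1,4.5,1.65,0.53,0,0,0,1,5.25,1.93,0.62,0,0,0,1,6,2.2,0.7,0,0,0,1,6.75,2.48,0.79,0,0,0,1,7.5,2.75,0.88,0,0,0,1]'
python3 - <<'E'
from h import *
from scipy.spatial.transform import Rotation as Ro
for n in ['scene','side']:
    s=snap(n,n+'3.png'); np.savez(n+'3.npz',W=cloud(s),f=s['frame'])
s=manip.sense(); R=Ro.from_quat(s['tool_rot']).as_matrix();print(R.round(3),s['q'],s['tcp_pos'],s['force'])
f=cv2.imread('pics/side3.png')[100:220,180:340];g=cv2.imread('pics/scene3.png')[170:290,250:410];cv2.imwrite('pics/c3.png',cv2.resize(np.vstack([f,g]),None,fx=2.5,fy=2.5,interpolation=cv2.INTER_CUBIC))
E
```

```text
t: 3.07
tcp_pos: [0.5393, 0.176, 0.1274]
tool_rot: [0.698, 0.111, 0.135, -0.694]
force: [-2.4, 0.8, 2.4]
finger_gap: 0.122
[[ 0.938  0.346  0.035]
 [-0.033 -0.011  0.999]
 [ 0.346 -0.938  0.001]] [ 0.14985466  0.56820697  1.9134959  -0.20172492  0.31821282 -1.2048517 ] [0.54126676 0.17624999 0.12794891] [0.86434276 0.25707735 0.09698245]
```

View pics/c3.png

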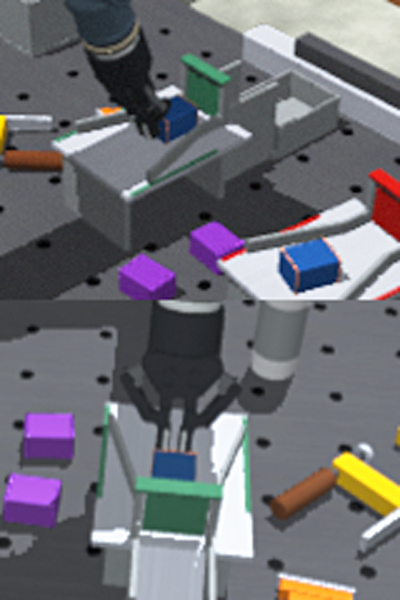

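```bash
python3 -m handwheel '[0.8,0.29,0.03,0,0,0,1,1.6,0.59,0.06,0,0,0,1,2.4,0.88,0.09,0,0,0,1,3.2,1.18,0.12,0,0,0,1,4,1.47,0.15,0,0,0,1,4.8,1.77,0.18,0,0,0,1,5.6,2.06,0.21,0,0,0,1,6.4,2.35,0.24,0,0,0,1,7.2,2.65,0.27,0,0,0,1,7.8,2.87,0.3,0,0,0,1]'
cat > v.py <<'E'
import sys
from h import *
from scipy.spatial.transform import Rotation as Ro
k=sys.argv[1]
I=[]
for n in ['side','scene']:
    s=snap(n,n+k+'.png'); np.savez(n+k+'.npz',W=cloud(s),f=s['frame'])
s=manip.sense(); R=Ro.from_quat(s['tool_rot']).as_matrix();print(R.round(3),s['q'],s['tcp_pos'],s['force'])
f=cv2.imread('pics/side%s.png'%k)[90:210,190:350];g=cv2.imread('pics/scene%s.png'%k)[180:370,250:410];cv2.imwrite('pics/c%s.png'%k,cv2.resize(np.vstack([f,g]),None,fx=1.9,fy=1.9,interpolation=cv2.INTER_CUBIC))
E
python3 v.py 4
```

```text
t: 4.0
tcp_pos: [0.623, 0.1761, 0.1275]
tool_rot: [0.698, 0.111, 0.135, -0.694]
force: [-3.0, -0.2, 1.7]
finger_gap: 0.117
[[ 0.938  0.346  0.035]
 [-0.033 -0.011  0.999]
 [ 0.346 -0.938  0.001]] [ 0.12720535  0.63503949  1.71869545 -0.12940117  0.44178366 -1.30099547] [0.62425281 0.17618638 0.12798931] [ 0.03384836 -0.27732719 -0.02273739]
```

View pics/c4.png

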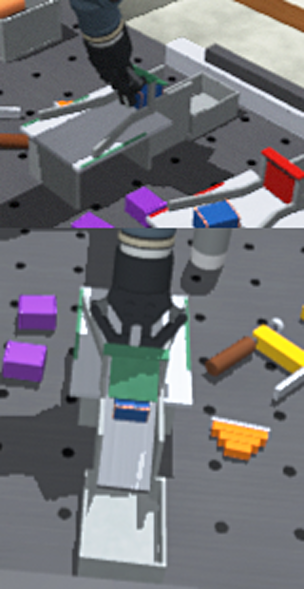

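```bash
python3 - <<'E'
from h import *
d=np.load('scene4.npz');W=d['W'];f=d['f'];hsv=cv2.cvtColor(f,cv2.COLOR_RGB2HSV)
B=(hsv[...,0]>95)&(hsv[...,0]<125)&(hsv[...,1]>90)&(W[...,2]>.06)&(W[...,2]<.15)&(W[...,1]>.1)&(W[...,1]<.25)&(W[...,0]>.6)&(W[...,0]<.8)
P=W[B];print(len(P),P.min(0),P.max(0))
G=(hsv[...,0]>50)&(hsv[...,0]<90)&(hsv[...,1]>90)&(W[...,2]>.11)&(W[...,1]>.1)&(W[...,1]<.25)
P=W[G];L=P[P[:,2]<.145];print(L.min(0),L.max(0))
cv2.imwrite('pics/z4.png',cv2.resize(np.hstack([cv2.imread('pics/side4.png')[90:170,230:330],cv2.imread('pics/scene4.png')[210:290,270:370]]),None,fx=4,fy=4,interpolation=cv2.INTER_CUBIC))
E
```

```text
148 [0.68069105 0.1545256  0.09557637] [0.7094903  0.19697433 0.13473094]
[0.67008797 0.14550822 0.13069554] [0.6977173  0.20584212 0.1448227 ]
```

View pics/z4.png

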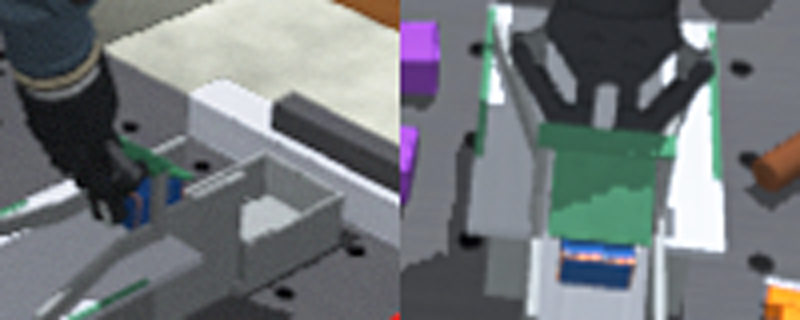

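The scene crop shows the flap held open with the sample's front protruding over the ramp (595,262). It hasn't slid yet, and the fingers aren't loaded. A small further push next.

```bash
python3 -m handwheel '[0.2,0.07,0,0,0,0,1,0.4,0.15,0.01,0,0,0,1,0.6,0.22,0.02,0,0,0,1,0.6,0.22,0.02,0,0,0,1,0.6,0.22,0.02,0,0,0,1]'
python3 v.py 5
```

```text
t: 4.52
tcp_pos: [0.6282, 0.1761, 0.1273]
tool_rot: [0.698, 0.111, 0.135, -0.694]
force: [1.1, -0.3, -0.4]
finger_gap: 0.117
[[ 0.939  0.342  0.035]
 [-0.033 -0.012  0.999]
 [ 0.342 -0.94   0.   ]] [ 0.12619617  0.63984443  1.70715217 -0.12572774  0.45263029 -1.3062162 ] [0.62795244 0.17609661 0.12723727] [-0.14779544  0.17892945 -0.24207974]
```

View pics/c5.png

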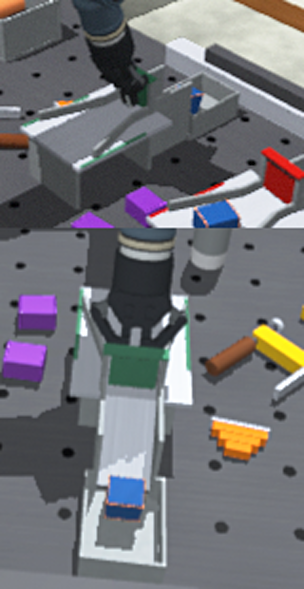

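The sample has slid into the tray (125,497 in the crop) and the flap has dropped. Drawing back along the deck.

```bash
python3 -m handwheel '[-1.5,-0.55,-0.05,0,0,0,1,-3,-1.1,-0.1,0,0,0,1,-4.5,-1.65,-0.15,0,0,0,1,-6,-2.2,-0.2,0,0,0,1,-7.5,-2.7,-0.25,0,0,0,1,-9,-3.3,-0.3,0,0,0,1,-10.5,-3.8,-0.35,0,0,0,1,-12,-4.4,-0.4,0,0,0,1,-12,-4.4,-0.4,0,0,0,1]'
python3 -m handwheel '[0.8,-2.2,0,0,0,0,1,1.7,-4.6,0,0,0,0,1,2.6,-7.1,0,0,0,0,1,2.6,-7.1,0,0,0,0,1,2.6,-7.1,0,0,0,0,1,2.6,-7.1,0,0,0,0,1]'
python3 v.py 6
python3 - <<'E'
from h import *
for k in '06':
  d=np.load('scene%s.npz'%k);W=d['W'];f=d['f'];hsv=cv2.cvtColor(f,cv2.COLOR_RGB2HSV)
  m=(hsv[...,0]>95)&(hsv[...,0]<125)&(hsv[...,1]>90)
  for n,ya,yb in [('g',.1,.25),('r',-.3,-.05)]:
    P=W[m&(W[...,1]>ya)&(W[...,1]<yb)&(W[...,0]>.45)&(W[...,0]<.9)&(W[...,2]<.2)&(W[...,2]>.01)];print(k,n,len(P),P.min(0).round(3),P.max(0).round(3))
  G=W[(hsv[...,0]>50)&(hsv[...,0]<90)&(hsv[...,1]>90)&(W[...,2]>.103)&(W[...,2]<.155)&(W[...,1]>.13)&(W[...,1]<.22)&(W[...,0]>.6)]
  print('flap',len(G),np.polyfit(G[:,2],G[:,0],1),G[:,2].min())
  A=np.load('scene0.npz')['W']
E
```

```text
t: 5.37
tcp_pos: [0.4958, 0.1763, 0.1268]
tool_rot: [0.699, 0.109, 0.133, -0.694]
force: [-1.0, -0.4, 0.4]
finger_gap: 0.116
t: 5.87
tcp_pos: [0.5005, 0.1765, 0.203]
tool_rot: [0.698, 0.111, 0.135, -0.694]
force: [-0.3, 0.1, -0.1]
finger_gap: 0.12
[[ 0.94   0.34   0.035]
 [-0.033 -0.012  0.999]
 [ 0.34  -0.94  -0.   ]] [ 0.16467304  0.39083965  1.94155933 -0.14943354  0.47316613 -1.24970037] [0.4998162  0.17634418 0.20194683] [-0.46141695 -0.20427804 -0.95517188]
0 g 316 [0.491 0.148 0.102] [0.552 0.193 0.141]
0 r 340 [ 0.467 -0.178  0.102] [ 0.536 -0.12   0.139]
flap 297 [0.01217383 0.64710128] 0.10984164270245152
6 g 413 [0.729 0.151 0.017] [0.795 0.194 0.076]
6 r 342 [ 0.468 -0.177  0.1  ] [ 0.536 -0.12   0.14 ]
flap 298 [0.01182742 0.64709819] 0.1082843967477549
```

View pics/c6.png

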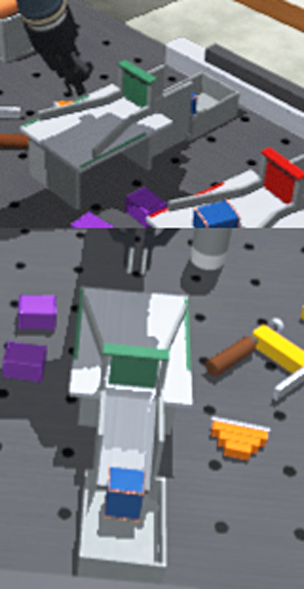

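View pics/scene6.png

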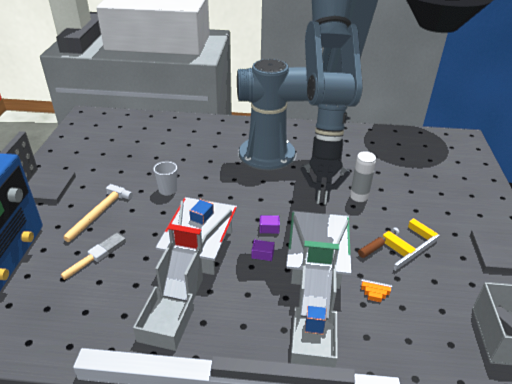

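```bash
python3 -m handwheel '[0,-1,0,0,0,0,1,0,-1,0,0,0,0,1,0,-1,0,0,0,0,1,0,-1,0,0,0,0,1]'
python3 v.py 7
python3 - <<'E'
from h import *
c=np.array([.647,.177]);a=-.028;ex=np.array([np.cos(a),np.sin(a)])
for k in '67':
  d=np.load('scene%s.npz'%k);W=d['W'];f=d['f'];hsv=cv2.cvtColor(f,cv2.COLOR_RGB2HSV)
  m=(hsv[...,0]>95)&(hsv[...,0]<125)&(hsv[...,1]>90)&(W[...,1]>.1)&(W[...,1]<.25)&(W[...,0]>.7)&(W[...,0]<.9)&(W[...,2]<.2)
  P=W[m];X=(P[:,:2]-c)@ex*1000;Z=P[:,2]*1000
  print(k,len(P)); 
  for x in range(80,150,6):
    q=Z[(X>x)&(X<=x+6)]
    if len(q):print(x,q.min().round(),q.max().round(),len(q))
s=cv2.imread('pics/scene7.png')[270:370,270:360];cv2.imwrite('pics/z7.png',cv2.resize(s,None,fx=6,fy=6,interpolation=cv2.INTER_CUBIC))
E
```

```text
t: 6.3
tcp_pos: [0.4968, 0.1767, 0.2124]
tool_rot: [0.698, 0.111, 0.135, -0.694]
force: [-0.1, -0.2, -0.7]
finger_gap: 0.114
[[ 0.939  0.342  0.035]
 [-0.033 -0.012  0.999]
 [ 0.342 -0.94  -0.   ]] [ 0.16649336  0.36856294  1.93828566 -0.14406539  0.49655621 -1.25443772] [0.49685696 0.17665424 0.2123425 ] [-0.15187833 -0.12029396  0.90195318]
6 413
80 36.0 39.0 2
104 68.0 69.0 2
110 67.0 74.0 32
116 68.0 75.0 36
122 67.0 75.0 39
128 48.0 75.0 33
134 50.0 76.0 39
140 17.0 75.0 193
146 24.0 68.0 37
7 414
80 35.0 35.0 1
104 66.0 70.0 3
110 68.0 75.0 31
116 67.0 75.0 36
122 67.0 76.0 39
128 46.0 76.0 30
134 50.0 75.0 38
140 17.0 75.0 209
146 24.0 66.0 26
```

View pics/z7.png

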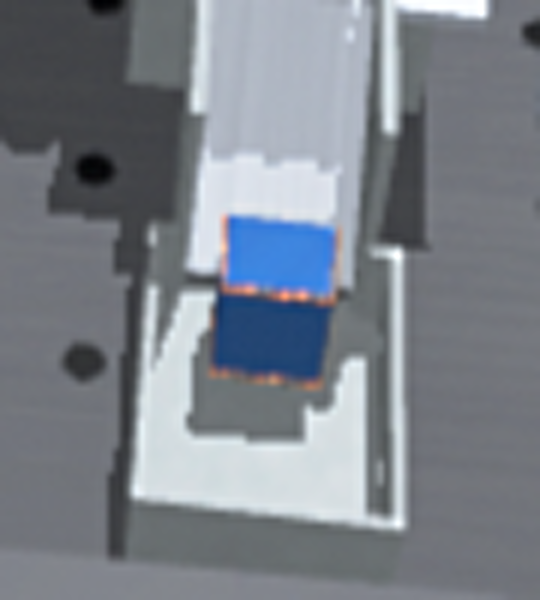

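The sample is at rest in the tray, upright on its end: top level at about 75 mm, footprint x ≈ 106–146 mm beyond the doorway, inside the tray's 100–229 mm. The flap is back at its original angle, the red sample hasn't moved, and the arm is clear. Handing in.

```bash
python3 -c "
from station import manip
print(manip.sign_off())"
```

```text
the job is handed in; nothing more can be done
None
```

I pushed the green chute's sample along the deck and through the green flap with the fingertips, until it slid down the ramp. I then drew back, lifted clear and handed the job in at about 6.4 s of the 40 s allowed.

**Sample:** it is at rest in the catch tray. It ended up standing on its end rather than lying flat, about 106–146 mm beyond the doorway, well inside the tray. Two pictures 0.4 s apart show it in the same place.

**Flap and robot:** the fitted flap plane matches the one from before the push, so it hangs shut. The fingertips are about 10 cm above the deck, touching nothing, and wrist force readings stayed within a few newtons.

**Other things:** the red chute's sample measures the same as at the start. The red flap and everything else on the table look undisturbed in the final picture; I checked those by eye only.

**Disagreement:** the scene and side cameras differed by about 4 mm on the sample and chute positions. I settled it with the wrist camera before pushing.

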